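Unlock the sample case by feel

TASK

Unlock the steel sample case: take the key with the flat grip plate out of the holder, put it into the lock in the lid and, pressing only lightly, turn it gently back and forth until you feel it drop in and its collar sits on the lock ring, then turn it clockwise (seen from above) as far as the stop. Never force it, leave the key sitting upright in the lock, let go of it, and leave everything else where it stands.

Things in the scene. Friction and masses are not known exactly. Their poses are not given: they have to be found in the camera images.
- key: The right key: bare steel, 78 mm tall, 0.12 kg, upright in one of the holder's holes. From the bottom: flat blade 4 mm thick (key x), 22 mm wide (key y), 8 mm long; round shank 22 mm wide to z 30; collar 36 mm wide, z 30 to 34; neck; flat grip plate. Only this key has a flat plate. Origin: centre of the blade's underside; z up. Half a turn about z makes no difference.
- key_grip (a point): Point on the key's axis 62 mm above its origin, near the middle of the grip plate: 10 mm thick (key x), 36 mm wide (key y), z 42 to 78 of the key. Blade and plate lie in one plane, so the plate shows which way the blade points.
- key_collar (a point): Point on the key's axis at the underside of its collar, 30 mm above the key's origin. In the holder the collar rests on the block's top; home in the lock it rests on the rim of the lock ring.
- case: Stainless steel case fixed to the table, 110 mm high, 240 by 240 mm, with a lock in its lid near the edge towards the robot. Origin on the table, straight under the lock's axis; the lid reaches from x -55 to +185 mm and y -120 to +120 mm of it. z up. Two dark lines on the lid either side of the lock ring, along the case's y axis, mark the lock's middle position.
- lock_mouth (a point): Centre of the lock's mouth, level with the rim of the round dark steel lock ring (40 mm across, rim 12 mm above the lid, 122 mm above the table). The mouth narrows over 4 mm to a round bore 23 mm wide. A thin black rubber dust seal (no resistance) hides what lies below.
- lock_face (a point): On the lock's axis, 22 mm below the rim: flat face of the barrel, with a slot 5.8 mm wide across it. The slot is hidden, up to 0.6 rad either side of the marked direction (case y). With the blade off the slot the key rests on this face, collar 8 mm above the rim; over the slot (within about 0.05 rad) it can sink 8 mm until the collar meets the rim.
- lock_axis (a point): On the lock's axis at lid height; z up. The barrel is held by friction (0.06 N m): under 2 to 8 N the blade slides over it, a hard push drags it along. With the blade home it follows the key after up to 0.1 rad of play. Unlocked: clockwise from above to a firm stop, key plate about 1.05 rad clockwise of the marks. Stop the other way: 0.65 rad. It stays where left.
- holder: Grey plastic block fixed to the table, 60 mm (x) by 180 mm (y), 45 mm high, with three round holes 24 mm wide, 36 mm deep, 60 mm apart along its y axis, a key in each. Origin: centre of its underside.
- knob_key: Bystander: steel key with a round knob head 38 mm in diameter and a square pin; wrong key for this lock. Stands in the holder; origin at the tip's underside, z up.
- tbar_key: Bystander: steel key with a thin 50 mm crossbar on top and a round pin; wrong key for this lock. Stands in the holder; origin at the tip's underside, z up.
- beaker: Bystander: open glass beaker, 60 mm wide, 80 mm tall, on the table. Origin: centre of its underside.
- small_beaker: Bystander: open glass beaker, 52 mm wide, 60 mm tall, on the table. Origin: centre of its underside.
- amber_bottle: Bystander: capped amber bottle, 64 mm wide, 130 mm tall, on the table. Origin: centre of its underside.
- reagent_jar: Bystander: white capped jar, 60 mm wide, 70 mm tall, on the table. Origin: centre of its underside.
- vial: Bystander: small glass vial, 24 mm wide, 45 mm tall, standing on the rear of the case's lid. Origin: centre of its underside.
- weight_ring: Bystander: steel ring, 56 mm wide, 18 mm tall, lying on the rear of the case's lid. Origin: centre of its underside.
Not all that is in view belongs to the job. Leave any green or turquoise look-alike of the key alone.

How it is judged (in metres and radians):
On the way:
1. the key has dropped into the barrel's slot (collar on the lock ring) before being turned to unlock (horizontal distance between key_collar and lock_mouth below 0.004 m and z of key_collar in the frame of lock_mouth below 0.003 m and angle between key's own z axis and vertical below 0.1 rad and angle between the y axis of key and the x axis of case, either way round above 0.82 rad), for 0.2 s.
At the end, for the whole second after the job is handed in: The key sits upright (within 0.1 rad) in the lock, its axis within 4 mm of the lock's and its collar within 3 mm of the rim, turned at least 0.85 rad clockwise from the marks (the stop is at about 1.05), at rest and released (horizontal distance between key_collar and lock_mouth below 0.004 m and z of key_collar in the frame of lock_mouth below 0.003 m and angle between key's own z axis and vertical below 0.1 rad and angle between the y axis of key and the x axis of case, either way round below 0.72 rad and linear speed of key below 0.01 m/s); the robot touches nothing.
It fails at once if the key or the lock is forced: more than 60 N between key and case (contact force between key and case above 60 N).
It fails at once if the case or the holder is pressed by the robot itself with more than 20 N (contact force between any of the fingers, the arm and case above 20 N or contact force between any of the fingers, the arm and holder above 20 N).
It fails at once if a bystander is moved more than 25 mm or tipped (distance of any of knob_key, tbar_key, beaker, small_beaker, amber_bottle, reagent_jar, vial, weight_ring from where it was at the start of the episode above 0.025 m or angle between any of knob_key, tbar_key, beaker, small_beaker, amber_bottle, reagent_jar, vial, weight_ring's own z axis and vertical above 0.5 rad).
It also fails if it takes over 72 s, if anything falls off the work surface, if the arm or the gripper's body presses on something with over 40 N, if the wrist force passes 120 N, or if a joint passes its speed limit or range.

ROBOT

A 6-joint arm with a two-finger parallel gripper is mounted at the origin on the work surface. World frame = base frame: x ahead of the robot, y to its left, z up, the work surface at z = 0. Lengths are in mm, angles in rad, forces in N, time in s.
With the tool pointing down it reaches from about 275 to 750 mm from the base axis. Payload 10.2 kg.
Tool frame: the origin (TCP) lies where the fingers leave the gripper's body, on its centre line; the fingertips stand 73 mm ahead of it and the grasp point (between the pads) lies 54 mm ahead of it; z points along the fingers, y is the line along which they close (so a half turn about z gives the same grasp; the last joint's range is limited). The gripper opens to 85 mm and grips with 20 to 120 N. Pads are 22 mm wide; open, the fingers measure 114 mm over their backs; the gripper's body (76 mm by 85 mm) begins 54 mm behind the grasp point. The pads swing forward as they close: fully open they stand 13 mm farther back than shut.
Start: joints at [0.947, 0.313, 1.498, -0, 1.331, -0.223], TCP at [204.845, 483.395, 303.894] pointing down, gripper open.
Joint ranges: [-2.94, 2.94], [-0.97, 2.17], [0.19, 2.56], [-1.23, 4.37], [0.02, 3.11], [-2.88, 2.88]. Speed limits (rad/s): [2.39, 2.39, 3.01, 3.14, 3.14, 3.14].

INTERFACE

Orientations are given as a unit quaternion [w, x, y, z].
In Python, from rig import ctrl gives the robot as it stands.
- The arm moves only by the shell command python3 -m creep 'ROWS' [OPENING] [FORCE]. ROWS is JSON, a list that holds one entry, the list of rows, each a list of 6 numbers: the shift along the world's x, y, z in units of 25 mm (1.0 is 25 mm), then the turn, a rotation vector about the world's x, y, z in units of 5 degrees (1.0 is 5 degrees). In form: [[[x, y, z, ax, ay, az], ...]]. A call has 1 to 20 rows; each row is the pose to reach, as a shift and turn from the pose commanded when the call began; what a row does not reach only later rows make up. A row lasts 1/12 s, in which the tool goes at most 41.7 mm and 7.16 degrees, less where a joint would pass 70% of its speed; a pose out of reach is approached as far as the arm can. A call with a gripper value outside its range is refused whole. OPENING is the finger opening in mm, from 0 to 85.4, set as the call begins (- or left out, the last holds). The fingers move at their own pace and stop on an object; FORCE is the grip in N (left out, the last holds). Time passes only in rows, so rows that repeat a pose let the fingers close. It gives the time, the measured TCP pose, the force, the opening and the grip force at its end, in the units of the state.
- ctrl.sense(): the state, without advancing time (a new reading comes with each control period).
- ctrl.capture(name): name is "scene" or "top"; returns a dict with "image" (400x640x3 uint8, red, green, blue), "fx", "fy", "cx", "cy" (pixels), "k1" (the pictures are not rectified: a ray, as slopes to the right and down, at radius r is drawn at 1 + k1 r^2 times it, then the intrinsics apply), "R" (3x3) and "t" (3): a world point X has camera coordinates R X + t. Camera axes: x right, y down, z forward; pixel columns grow to the right and rows downward; lengths in mm; the calibration is good to about 2 mm. A picture is of the moment at which its call begins. There is no depth.
- ctrl.finish_job(): hands the job in; it is judged then, once.
The state is a dict: "time_s": time; "joints": joint angles; "dq": joint speeds; "tau": joint torques, N m; "eef_pos": TCP position; "ee_rot": TCP orientation; "force": force on the tool from outside, world axes, zero at the start; "wrist_torque": the same for the moment, N m; "grip_width": opening from 0.0 (shut) to 1.0 (fully open); "grip_force": force on a finger pad.
Only numpy, scipy, OpenCV 4.12 (cv2) and the standard library are available. Lean on these libraries where they do the work, as an engineer would, in place of code of your own. Each camera call takes 0.05 s, during which the arm holds its last target. There are 200 camera calls.

## Working session

There is one attempt and no reset: what is moved stays moved. The work goes in short steps, Python scripts to look and compute and a shell command to move; the robot and the scene stay as the last step left them, time stands still between calls to the robot, and variables do not carry over. Pictures are saved under pics/ and viewed, at most 10 in all, crops included, and the job is handed in when it is done.

```bash
ls; mkdir -p pics; cat > h.py <<'E'
import numpy as np, cv2
from rig import ctrl
def cap(n):
    return ctrl.capture(n)
def save(img,name): cv2.imwrite('pics/'+name,cv2.cvtColor(np.ascontiguousarray(img),cv2.COLOR_RGB2BGR))
def ray(c,u,v):
    x=np.array([(u-c['cx'])/c['fx'],(v-c['cy'])/c['fy']]);s=x.copy()
    for _ in range(20): s=x/(1+c['k1']*(s@s))
    R=np.array(c['R']);t=np.array(c['t']);o=-R.T@t
    return o,R.T@np.array([s[0],s[1],1.])
def onz(c,u,v,z):
    o,d=ray(c,u,v); return o+d*(z-o[2])/d[2]
def px(c,X):
    p=np.array(c['R'])@np.array(X,float)+np.array(c['t']);s=p[:2]/p[2];s=s*(1+c['k1']*(s@s))
    return np.array([c['fx']*s[0]+c['cx'],c['fy']*s[1]+c['cy']])
E
python3 - <<'E'
from h import *
for n in('scene','top'):
    c=cap(n);save(c['image'],n+'0.png');print(n,c['fx'],c['k1'],-np.array(c['R']).T@c['t'],np.array(c['R']).round(3).tolist())
s=ctrl.sense();print(s['time_s'],s['force'],s['ee_rot'],s['grip_width'])
E
```

```text
pics
scene 399.3755365294326 0.024525875340789996 [1240.19469768 -171.04230731  781.79972616] [[0.228, 0.974, -0.005], [0.666, -0.16, -0.729], [-0.71, 0.163, -0.685]]
top 496.1519094344923 -0.15121433370001888 [ 477.02997685   -4.19903682 1597.89472086] [[0.002, -1.0, 0.011], [-0.998, -0.002, -0.067], [0.067, -0.011, -0.998]]
0.1 [-0.25571219  1.00319014 -0.38308042] [-2.13403266e-04  1.99042348e-01  9.79990736e-01 -5.04595666e-04] 1.0017526221422204
```

View pics/scene0.png

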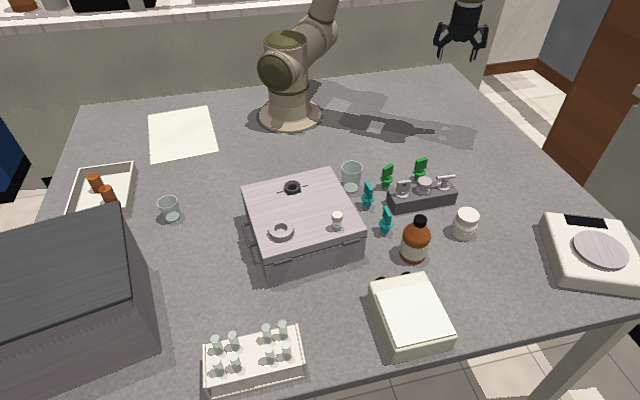

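View pics/top0.png

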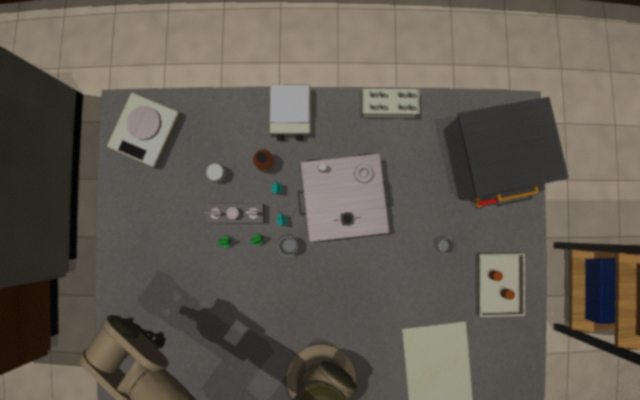

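Candidates for the key (scene/top pixels): holder left (403,187)/(253,213), holder right (445,182)/(215,213), knob in the middle (425,184)/(233,213). The green ones at (387,175) and (420,167) and the turquoise ones at (368,194) and (386,220) are look-alikes to leave alone. I'll take a close crop to choose.

```bash
python3 - <<'E'
from h import *
a=cap('scene');b=cap('top')
A=cv2.resize(a['image'][160:220,375:470],(760,480)[:2],interpolation=cv2.INTER_CUBIC)[:, :]
A=cv2.resize(a['image'][163:213,380:460],(480,300),interpolation=cv2.INTER_CUBIC)
B=cv2.resize(b['image'][200:230,200:270],(630,270),interpolation=cv2.INTER_CUBIC)
L=cv2.resize(b['image'][205:231,330:365],(350,260),interpolation=cv2.INTER_CUBIC)
L2=cv2.resize(a['image'][170:205,265:320],(440,280),interpolation=cv2.INTER_CUBIC)
o=np.zeros((580,800,3),np.uint8);o[:300,:480]=A;o[300:570,:630]=B;
o[:224,485:800]=cv2.resize(L,(315,224))
save(o,'crop1.png')
E
```

```text
(no output)
```

View pics/crop1.png

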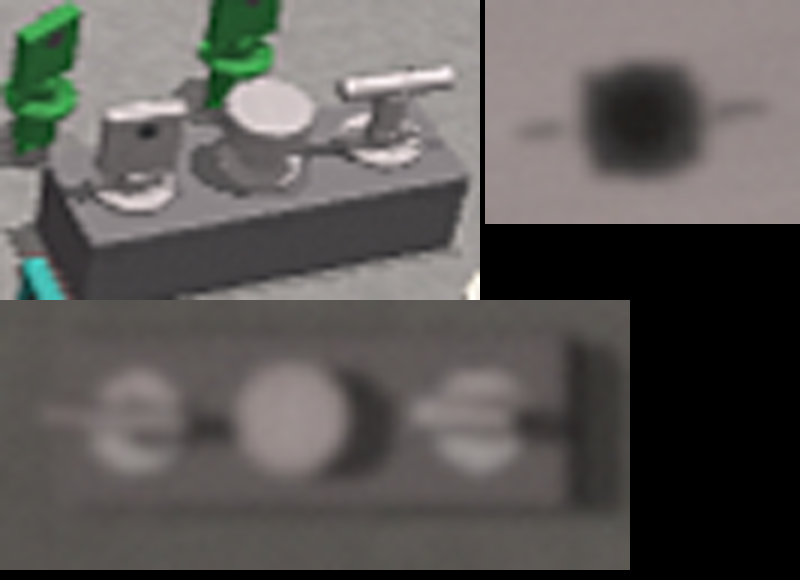

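The plate key is the one at scene (403,187) / top (253,213): a flat plate with a small hole, bare steel. The scene's right key is the T-bar and the middle one is the knob. The lock ring is at top (347,218), with its marks on either side.

```bash
python3 - <<'E'
from h import *
a=cap('scene');b=cap('top')
m=lambda x,y,s,u0,v0:((x+.5)/s-.5+u0,(y+.5)/s-.5+v0)
def tri(ua,ub):
    o1,d1=ray(a,*ua);o2,d2=ray(b,*ub);d1/=np.linalg.norm(d1);d2/=np.linalg.norm(d2)
    k=np.linalg.lstsq(np.c_[d1,-d2],o2-o1,rcond=None)[0];return (o1+k[0]*d1).round(1),(o2+k[1]*d2).round(1)
# ring: dark blobs
for c,n,(u0,u1,v0,v1) in((a,'scene',(275,310,175,202)),(b,'top',(335,360,207,230))):
    g=cv2.cvtColor(c['image'],cv2.COLOR_RGB2GRAY)[v0:v1,u0:u1].astype(float)
    lid=np.median(g);w=np.clip((lid-15-g)/lid,0,None)
    mk=(g<lid*.65).astype(np.uint8);nn,lb,st,ce=cv2.connectedComponentsWithStats(mk)
    i=1+np.argmax(st[1:,4]);p=ce[i]+[u0,v0];print(n,lid,p,st[i],onz(c,*p,122).round(1))
    x,y,w_,h_=st[i][:4];q=(u0+x+(w_-1)/2,v0+y+(h_-1)/2);print(' bbox ctr',q,onz(c,*q,122).round(1))
# marks top
l=m(0,0,1,330+(540-485)/9,205+130/8.615);r=(330+(742-485)/9-.5,205+108/8.615-.5);l=(330+(540-485)/9-.5,205+130/8.615-.5)
P,Q=onz(b,*l,110),onz(b,*r,110);print('marks',P.round(1),Q.round(1),((P+Q)/2).round(1),'dir',np.degrees(np.arctan2(*(P-Q)[1::-1])))
# case lid corners top view
hsv=cv2.cvtColor(b['image'],cv2.COLOR_RGB2HSV);g=cv2.cvtColor(b['image'],cv2.COLOR_RGB2GRAY)
mk=np.zeros_like(g);sub=(g>118).astype(np.uint8)[140:250,290:400];cs=cv2.findContours(sub,0,2)[0];cc=max(cs,key=cv2.contourArea)
rc=cv2.minAreaRect(cc);bx=cv2.boxPoints(rc)+[290,140];print('lid',cv2.contourArea(cc),rc);print([onz(b,*p,110).round(0)[:2].tolist() for p in bx])
# key
s=lambda x,y:m(x,y,6,380,163)
t=lambda x,y:m(x,y-300,9,200,200)
print('plate top scene',onz(a,*s(145,110),93).round(1),'ends',onz(a,*s(103,112),93).round(1),onz(a,*s(186,105),93).round(1))
print('plate top top',onz(b,*t(460,412),93).round(1),'collar top',onz(b,*t(478,422),49).round(1),'tbar collar',onz(b,*t(137,422),49).round(1))
print('collar scene',onz(a,*s(137,190),49).round(1))
print('tri plate',tri(s(145,110),t(460,412)))
E
```

```text
scene 199.0 [291.93969849 187.59296482] [  9   6  17  14 199] [521.5 -79.3 122. ]
 bbox ctr (np.float64(292.0), np.float64(187.5)) [521.2 -79.1 122. ]
top 141.0 [347.  218.5] [  6   6  13  12 140] [510.7 -76.6 122. ]
 bbox ctr (np.float64(347.0), np.float64(218.5)) [510.7 -76.6 122. ]
marks [507.6 -43.1 110. ] [ 515.4 -110.5  110. ] [511.5 -76.8 110. ] dir 96.5655246262778
lid 6063.5 ((54.03009796142578, 57.06475830078125), (79.03677368164062, 79.0819320678711), 83.51692199707031)
[[680.0, 64.0], [709.0, -174.0], [471.0, -200.0], [444.0, 36.0]]
plate top scene [532.4 211.4  93. ] ends [529.3 193.4  93. ] [533.4 229.8  93. ]
plate top top [530.3 214.7  93. ] collar top [528.4 214.8  49. ] tbar collar [527.9 334.7  49. ]
collar scene [536.5 212.4  49. ]
tri plate (array([529.5, 212.9,  90.3]), array([530.4, 215.1,  90.6]))
```

Lock ≈ (511.5, -76.5), case yaw ≈ +6.5°. Key ≈ (530, 213), plate along about 83.6°. Moving above the key with the fingers partly open.

```bash
python3 -m creep '[[[1,-0.8,-0.2,0,0,-1],[2,-1.7,-0.5,0,0,-2.2],[3.2,-2.7,-0.8,0,0,-3.5],[4.4,-3.7,-1.2,0,0,-4.9],[5.6,-4.7,-1.5,0,0,-6.3],[6.8,-5.7,-1.9,0,0,-7.7],[8,-6.7,-2.2,0,0,-9.1],[9.2,-7.7,-2.6,0,0,-10.4],[10.4,-8.7,-2.9,0,0,-11.7],[11.5,-9.6,-3.2,0,0,-13],[12.4,-10.3,-3.5,0,0,-14],[13,-10.8,-3.7,0,0,-14.7],[13,-10.8,-3.7,0,0,-14.7],[13,-10.8,-3.7,0,0,-14.7],[13,-10.8,-3.7,0,0,-14.7]]]' 50 30
python3 - <<'E'
from h import *
a=cap('scene')
A=cv2.resize(a['image'][140:215,360:460],(800,600),interpolation=cv2.INTER_CUBIC);save(A,'s1.png')
E
```

```text
time_s: 1.55
eef_pos: [529.3, 213.9, 211.5]
ee_rot: [-0.0, 0.745, 0.667, -0.0]
force: [-0.5, -0.6, 0.1]
grip_width: 0.593
grip_force: 0.0
```

View pics/s1.png

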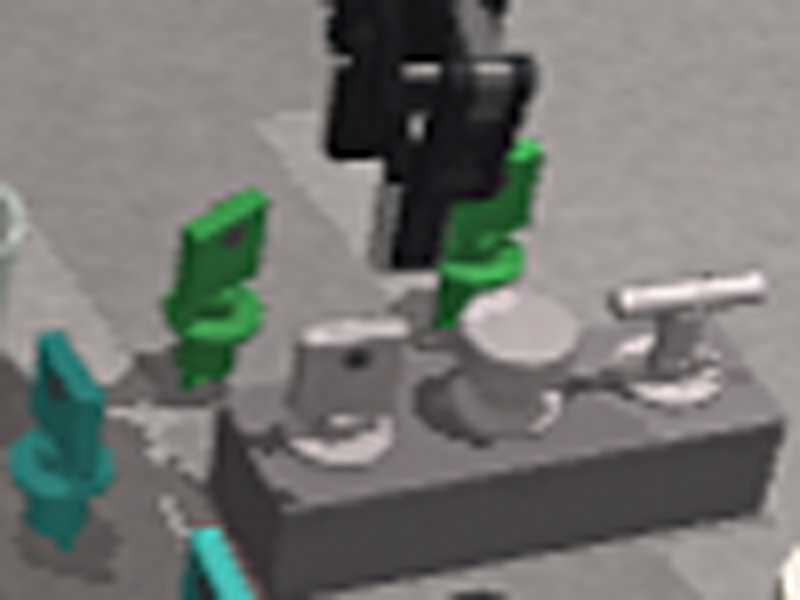

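The fingers hang above the plate key at crop (355,370), i.e. px (404,186). Knob, T-bar and the look-alikes are all clear, so I'll descend and grip.

```bash
python3 -m creep '[[[0,0,-0.5,0,0,0],[0,0,-1.1,0,0,0],[0,0,-1.8,0,0,0],[0,0,-2.4,0,0,0],[0,0,-2.8,0,0,0],[0,0,-3.1,0,0,0],[0,0,-3.1,0,0,0],[0,0,-3.1,0,0,0]]]' 50 30
python3 - <<'E'
from h import *
a=cap('scene');b=cap('top')
A=cv2.resize(a['image'][150:210,370:450],(640,480),interpolation=cv2.INTER_CUBIC);save(A,'s2.png')
print(px(a,(530,213,93)),px(a,(529.3,213.9,93)))
E
```

```text
time_s: 2.27
eef_pos: [529.9, 213.7, 134.3]
ee_rot: [0.0, 0.746, 0.666, 0.0]
force: [-0.1, 0.4, 0.5]
grip_width: 0.586
grip_force: 0.0
[403.9855317  180.23721153] [404.21042772 180.01020965]
```

View pics/s2.png

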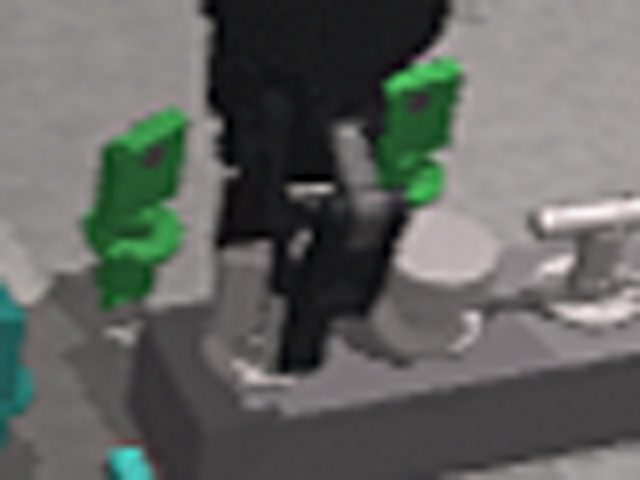

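```bash
python3 -m creep '[[[0,0,0,0,0,0],[0,0,0,0,0,0],[0,0,0,0,0,0],[0,0,0,0,0,0],[0,0,0,0,0,0],[0,0,0,0,0,0],[0,0,0,0,0,0],[0,0,0,0,0,0],[0,0,0,0,0,0],[0,0,0,0,0,0]]]' 0 30
python3 - <<'E'
from h import *
s=ctrl.sense();print(s['force'],s['wrist_torque'],s['joints'])
a=cap('scene');print(px(a,(560,213.7,61)),px(a,(555,213.7,61)))
E
```

```text
time_s: 3.2
eef_pos: [530.0, 213.4, 134.2]
ee_rot: [0.0, 0.746, 0.666, 0.0]
force: [-1.3, -0.0, 4.8]
grip_width: 0.114
grip_force: 31.2
[-1.28499674 -0.00904079  4.77616735] [-0.033915    0.18712795  0.01752143] [1.77829558e-01 5.95108172e-01 1.54716775e+00 2.38066275e-05
 9.98721613e-01 2.90699481e-01]
[406.88861471 196.85833836] [406.15741072 195.56750988]
```

Gripped at 9.7 mm, which is the plate's thickness. Lifting straight out and carrying it to above the lock.

```bash
python3 -m creep '[[[0,0,0,0,0,0],[0,0,0.2,0,0,0],[0,0,0.5,0,0,0],[0,0,0.9,0,0,0],[0,0,1.4,0,0,0],[0,0,2,0,0,0],[0,0,2.8,0,0,0],[0,0,3.6,0,0,0],[0,0,4.4,0,0,0],[0,0,5.0,0,0,0],[0,0,5.4,0,0,0],[0,0,5.4,0,0,0],[0,0,5.4,0,0,0]]]' 0 50
python3 -m creep '[[[0,-0.4,0,0,0,0.1],[0,-1,0,0,0,0.3],[-0.1,-2,0,0,0,0.5],[-0.2,-3,0,0,0,0.7],[-0.2,-4,0,0,0,0.9],[-0.3,-5,0,0,0,1.1],[-0.4,-6,0,0,0,1.3],[-0.5,-7,0,0,0,1.5],[-0.5,-8,0,0,0,1.8],[-0.6,-9,0,0,0,2],[-0.7,-10,0,0,0,2.2],[-0.7,-10.8,0,0,0,2.4],[-0.74,-11.3,0,0,0,2.6],[-0.74,-11.6,0,0,0,2.6],[-0.74,-11.6,0,0,0,2.6],[-0.74,-11.6,0,0,0,2.6],[-0.74,-11.6,0,0,0,2.6],[-0.74,-11.6,0,0,0,2.6]]]'
python3 - <<'E'
from h import *
s=ctrl.sense();print(s['force'],s['wrist_torque'],s['joints'],s['eef_pos'],s['ee_rot'])
a=cap('scene')
x,y,z=s['eef_pos'];zo=z-54-64.2+ (0)
for h in(0,8,30,34,62,78): print(h,px(a,(x,y,zo+h)).round(1))
A=cv2.resize(a['image'][130:205,245:345],(800,600),interpolation=cv2.INTER_CUBIC);save(A,'s3.png')
E
```

```text
time_s: 4.33
eef_pos: [529.7, 213.4, 268.8]
ee_rot: [0.0, 0.746, 0.666, 0.0]
force: [0.3, -0.3, -2.2]
grip_width: 0.105
grip_force: 50.1
time_s: 5.83
eef_pos: [511.4, -75.8, 268.8]
ee_rot: [-0.0, 0.665, 0.747, 0.0]
force: [0.4, 0.0, -0.7]
grip_width: 0.111
grip_force: 50.0
[ 0.39421273  0.02163752 -0.69565939] [ 0.03334732 -0.07626581 -0.03600092] [-3.74073252e-01  3.25435121e-01  1.57536427e+00  1.45133981e-04
  1.24112168e+00 -4.89058325e-01] [511.35448836 -75.76862174 268.75902604] [-1.77824685e-04  6.65325037e-01  7.46553791e-01  7.50471935e-06]
0 [292.  175.9]
8 [291.8 173.4]
30 [291.3 166.3]
34 [291.2 165. ]
62 [290.5 155.6]
78 [290.1 150. ]
```

View pics/s3.png

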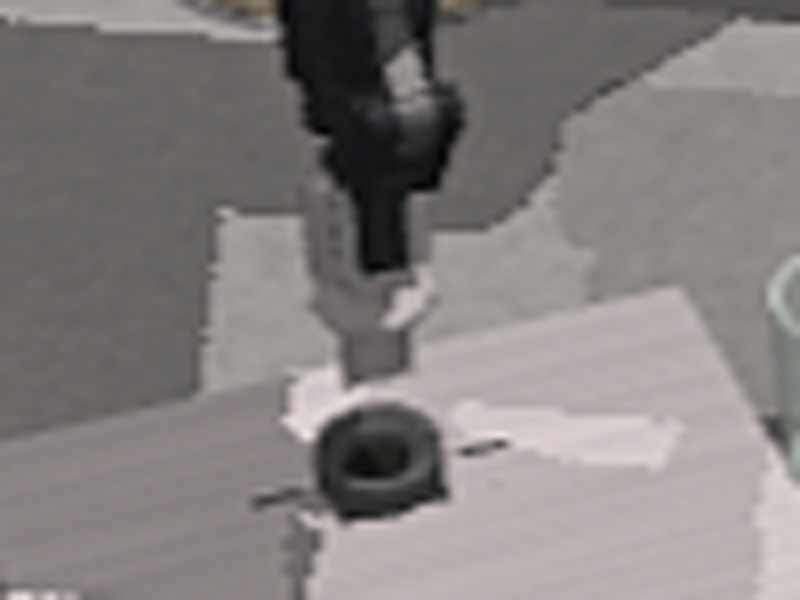

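Key and ring are nearly in line: shank centre at px (291.7,~174), ring centre at about px (292.1,186). I'll check the numbers against the ring and the marks.

```bash
python3 - <<'E'
from h import *
a=cap('scene');b=cap('top')
f=lambda x,y:((x+.5)/8-.5+245,(y+.5)/8-.5+130)
print('ring pred',px(a,(511.4,-76,122)),'hole/ring px',f(381,450),f(377.5,455))
print('marks mid',onz(a,*f(380,473),110).round(1),'L',onz(a,*f(277,498),110).round(1),'R',onz(a,*f(483,448),110).round(1))
for y in(440,447,455):print('ring',y,onz(a,*f(380,y),122).round(1))
# shank bottom vs pred
print('key tip', px(a,(511.4-11,-75.8,150.5)),px(a,(511.4+2,-75.8-11,150.5)),px(a,(511.4,-75.8,150.5)),'obs bottom',f(377,385))
# ring ellipse fit from dark mask at high contrast
g=cv2.cvtColor(a['image'],cv2.COLOR_RGB2GRAY)[176:202,278:308];print(g[::1,2:-4].tolist()) if 0 else None
print('d pred per mm',px(a,(512.4,-76,122))-px(a,(511.4,-76,122)),px(a,(511.4,-75,122))-px(a,(511.4,-76,122)))
E
```

```text
ring pred [292.5338188  184.69634152] hole/ring px (292.1875, 185.8125) (291.75, 186.4375)
marks mid [512.5 -78.  110. ] L [ 516.3 -110.9  110. ] R [508.6 -44.6 110. ]
ring 440 [510.6 -77.  122. ]
ring 447 [513.8 -77.6 122. ]
ring 455 [517.4 -78.3 122. ]
key tip [291.18204541 173.0573457 ] [287.62412928 177.15513554] [291.97863374 175.92948466] obs bottom (291.6875, 177.6875)
d pred per mm [0.07198182 0.26448288] [ 0.39955863 -0.06340862]
```

```bash
python3 -m creep '[[[0,-0.04,-0.3,0,0,0],[0.02,-0.05,-0.7,0,0,0],[0.02,-0.05,-0.9,0,0,0],[0.02,-0.05,-1.0,0,0,0],[0.02,-0.05,-1.1,0,0,0],[0.02,-0.05,-1.2,0,0,0],[0.02,-0.05,-1.3,0,0,0],[0.02,-0.05,-1.3,0,0,0]]]'
python3 -m creep '[[[0,0,-0.08,0,0,0],[0,0,-0.16,0,0,0],[0,0,-0.24,0,0,0],[0,0,-0.3,0,0,0],[0,0,-0.3,0,0,0]]]'
```

```text
time_s: 6.65
eef_pos: [511.7, -77.8, 236.0]
ee_rot: [-0.0, 0.666, 0.746, -0.0]
force: [-0.3, 0.1, -0.8]
grip_width: 0.109
grip_force: 50.0
time_s: 7.07
eef_pos: [511.7, -77.8, 228.5]
ee_rot: [-0.0, 0.666, 0.746, -0.0]
force: [0.1, -0.0, -1.3]
grip_width: 0.112
grip_force: 50.0
```

Tip inside the bore with no side force. Lowering gently to the barrel face.

```bash
python3 -m creep '[[[0,0,-0.08,0,0,0],[0,0,-0.16,0,0,0],[0,0,-0.24,0,0,0],[0,0,-0.3,0,0,0],[0,0,-0.3,0,0,0]]]'
python3 -m creep '[[[0,0,-0.03,0,0,0],[0,0,-0.06,0,0,0],[0,0,-0.08,0,0,0],[0,0,-0.08,0,0,0]]]'
```

```text
time_s: 7.48
eef_pos: [511.8, -77.9, 221.0]
ee_rot: [-0.0, 0.666, 0.746, -0.0]
force: [-0.1, 0.2, -1.5]
grip_width: 0.11
grip_force: 50.1
time_s: 7.82
eef_pos: [511.9, -77.9, 219.3]
ee_rot: [-0.0, 0.666, 0.746, 0.0]
force: [-1.3, 0.6, -2.5]
grip_width: 0.108
grip_force: 50.1
```

```bash
python3 -m creep '[[[0,0,-0.02,0,0,0],[0,0,-0.04,0,0,0],[0,0,-0.04,0,0,0]]]'
python3 -m creep '[[[0,0,-0.02,0,0,0],[0,0,-0.03,0,0,0],[0,0,-0.03,0,0,0]]]'
```

```text
time_s: 8.07
eef_pos: [511.9, -77.8, 219.1]
ee_rot: [0.0, 0.666, 0.746, 0.0]
force: [-2.5, 1.5, 5.4]
grip_width: 0.107
grip_force: 51.2
time_s: 8.32
eef_pos: [512.0, -77.8, 219.0]
ee_rot: [0.001, 0.666, 0.746, 0.0]
force: [-4.4, 2.5, 11.0]
grip_width: 0.106
grip_force: 52.0
```

Contact with the face at TCP z ≈ 219.2. I'll ease off to a few newtons and sweep counterclockwise.

```bash
python3 -m creep '[[[-0.02,0.01,0.02,0,0,0],[-0.03,0.02,0.03,0,0,0],[-0.03,0.02,0.03,0,0,0]]]'
python3 -m creep '[[[0,0,0,0,0,0.2],[0,0,0,0,0,0.4],[0,0,0,0,0,0.6],[0,0,0,0,0,0.8],[0,0,0,0,0,1],[0,0,0,0,0,1.2],[0,0,0,0,0,1.4],[0,0,0,0,0,1.6],[0,0,0,0,0,1.8],[0,0,0,0,0,2],[0,0,0,0,0,2]]]'
python3 -c "
from rig import ctrl
s=ctrl.sense();print(s['wrist_torque'])"
```

```text
time_s: 8.57
eef_pos: [511.5, -77.6, 219.1]
ee_rot: [0.001, 0.666, 0.746, 0.0]
force: [0.2, -0.3, 5.1]
grip_width: 0.106
grip_force: 51.0
time_s: 9.48
eef_pos: [511.4, -77.5, 218.9]
ee_rot: [0.001, 0.598, 0.802, 0.0]
force: [0.6, -0.3, 4.9]
grip_width: 0.105
grip_force: 51.1
[-0.07331196 -0.04567063  0.01141623]
```

```bash
for i in 1; do python3 -m creep '[[[0,0,0,0,0,0.2],[0,0,0,0,0,0.4],[0,0,0,0,0,0.6],[0,0,0,0,0,0.8],[0,0,0,0,0,1],[0,0,0,0,0,1.2],[0,0,0,0,0,1.4],[0,0,0,0,0,1.6],[0,0,0,0,0,1.8],[0,0,0,0,0,2],[0,0,0,0,0,2]]]'; done
python3 -c "
from rig import ctrl
s=ctrl.sense();print(s['wrist_torque'])"
```

```text
time_s: 10.4
eef_pos: [510.8, -77.2, 217.9]
ee_rot: [-0.001, 0.525, 0.851, -0.0]
force: [-0.3, -0.3, -2.0]
grip_width: 0.107
grip_force: 50.0
[ 0.04448275 -0.0401267   0.0619632 ]
```

```bash
python3 -m creep '[[[0,0,0,0,0,0.2],[0,0,0,0,0,0.4],[0,0,0,0,0,0.6],[0,0,0,0,0,0.8],[0,0,0,0,0,1],[0,0,0,0,0,1.2],[0,0,0,0,0,1.4],[0,0,0,0,0,1.6],[0,0,0,0,0,1.8],[0,0,0,0,0,2],[0,0,0,0,0,2]]]'
python3 -c "
from rig import ctrl
s=ctrl.sense();print(s['wrist_torque'])"
```

```text
time_s: 11.32
eef_pos: [511.1, -77.3, 218.4]
ee_rot: [0.0, 0.449, 0.893, 0.0]
force: [0.1, 0.8, -1.1]
grip_width: 0.111
grip_force: 50.0
[ 0.01001395 -0.09005     0.00594466]
```

Force fell to the key's own weight and z dropped below the face level, so it has started into the slot. Lowering lightly here.

```bash
python3 -m creep '[[[0,0,-0.02,0,0,0],[0,0,-0.04,0,0,0],[0,0,-0.06,0,0,0],[0,0,-0.06,0,0,0]]]'
python3 -c "
from rig import ctrl
s=ctrl.sense();print(s['wrist_torque'])"
```

```text
time_s: 11.65
eef_pos: [511.2, -77.4, 216.9]
ee_rot: [0.0, 0.45, 0.893, 0.0]
force: [1.1, -0.2, -0.9]
grip_width: 0.107
grip_force: 50.2
[-0.00175646 -0.12822594 -0.02590362]
```

It sinks freely, so I'm continuing down in small steps to the collar seat (TCP ≈ 211).

```bash
python3 -m creep '[[[0,0,-0.02,0,0,0],[0,0,-0.05,0,0,0],[0,0,-0.08,0,0,0],[0,0,-0.1,0,0,0],[0,0,-0.1,0,0,0]]]'
python3 -c "
from rig import ctrl
s=ctrl.sense();print(s['wrist_torque'])"
```

```text
time_s: 12.07
eef_pos: [511.2, -77.4, 214.4]
ee_rot: [0.0, 0.45, 0.893, 0.0]
force: [1.1, -0.0, 0.6]
grip_width: 0.108
grip_force: 50.4
[ 0.07581016 -0.09238858 -0.03780785]
```

```bash
python3 -m creep '[[[0,0,-0.02,0,0,0],[0,0,-0.05,0,0,0],[0,0,-0.08,0,0,0],[0,0,-0.1,0,0,0],[0,0,-0.1,0,0,0]]]'
python3 -m creep '[[[0,0,-0.02,0,0,0],[0,0,-0.03,0,0,0],[0,0,-0.03,0,0,0]]]'
python3 -c "
from rig import ctrl
s=ctrl.sense();print(s['wrist_torque'])"
```

```text
time_s: 12.48
eef_pos: [511.2, -77.4, 211.8]
ee_rot: [0.0, 0.45, 0.893, 0.0]
force: [2.5, -0.1, 1.1]
grip_width: 0.107
grip_force: 50.4
time_s: 12.73
eef_pos: [511.2, -77.4, 211.3]
ee_rot: [0.0, 0.45, 0.893, 0.0]
force: [0.8, 1.0, 4.0]
grip_width: 0.109
grip_force: 50.9
[ 0.07776757 -0.15305507 -0.05852239]
```

Collar seated at TCP z 211.3, as predicted (211.2). Holding briefly, then turning clockwise.

```bash
python3 -m creep '[[[0,0,-0.01,0,0,0],[0,0,-0.01,0,0,0],[0,0,-0.01,0,0,0],[0,0,-0.01,0,0,0],[0,0,-0.01,0,0,0]]]'
python3 -m creep '[[[0,0,0,0,0,-0.2],[0,0,0,0,0,-0.5],[0,0,0,0,0,-0.9],[0,0,0,0,0,-1.3],[0,0,0,0,0,-1.7],[0,0,0,0,0,-2.1],[0,0,0,0,0,-2.5],[0,0,0,0,0,-2.9],[0,0,0,0,0,-3.3],[0,0,0,0,0,-3.7],[0,0,0,0,0,-4.1],[0,0,0,0,0,-4.5],[0,0,0,0,0,-4.8],[0,0,0,0,0,-5],[0,0,0,0,0,-5],[0,0,0,0,0,-5]]]'
python3 -c "
from rig import ctrl
s=ctrl.sense();print(s['wrist_torque'])"
```

```text
time_s: 13.15
eef_pos: [511.2, -77.3, 211.3]
ee_rot: [0.0, 0.45, 0.893, 0.0]
force: [-0.7, 0.7, 5.8]
grip_width: 0.103
grip_force: 51.3
time_s: 14.48
eef_pos: [511.3, -77.5, 211.3]
ee_rot: [0.001, 0.632, 0.775, 0.0]
force: [1.4, 0.4, 5.3]
grip_width: 0.108
grip_force: 51.0
[ 0.07405835 -0.18052989  0.0541119 ]
```

```bash
python3 -m creep '[[[0,0,0,0,0,-0.2],[0,0,0,0,0,-0.6],[0,0,0,0,0,-1.1],[0,0,0,0,0,-1.6],[0,0,0,0,0,-2.1],[0,0,0,0,0,-2.6],[0,0,0,0,0,-3.1],[0,0,0,0,0,-3.6],[0,0,0,0,0,-4.1],[0,0,0,0,0,-4.6],[0,0,0,0,0,-5.1],[0,0,0,0,0,-5.6],[0,0,0,0,0,-6.1],[0,0,0,0,0,-6.6],[0,0,0,0,0,-7.1],[0,0,0,0,0,-7.6],[0,0,0,0,0,-8.1],[0,0,0,0,0,-8.6],[0,0,0,0,0,-9],[0,0,0,0,0,-9]]]'
python3 -c "
from rig import ctrl
s=ctrl.sense();print(s['wrist_torque'])"
```

```text
time_s: 16.15
eef_pos: [511.5, -77.5, 211.3]
ee_rot: [0.001, 0.881, 0.473, 0.0]
force: [2.8, 0.3, 5.0]
grip_width: 0.104
grip_force: 51.0
[ 0.03348423 -0.43885262  0.02224511]
```

```bash
python3 -m creep '[[[0,0,0,0,0,-0.2],[0,0,0,0,0,-0.5],[0,0,0,0,0,-0.8],[0,0,0,0,0,-1.1],[0,0,0,0,0,-1.4],[0,0,0,0,0,-1.7],[0,0,0,0,0,-2.0],[0,0,0,0,0,-2.3],[0,0,0,0,0,-2.6],[0,0,0,0,0,-2.8],[0,0,0,0,0,-3],[0,0,0,0,0,-3],[0,0,0,0,0,-3]]]'
python3 -c "
from rig import ctrl
s=ctrl.sense();print(s['wrist_torque'])"
```

```text
time_s: 17.23
eef_pos: [511.5, -77.6, 211.3]
ee_rot: [0.001, 0.935, 0.355, 0.001]
force: [2.4, 0.1, 5.0]
grip_width: 0.109
grip_force: 51.0
[-0.06940696 -0.44304534  0.01046954]
```

```bash
for i in 1; do python3 -m creep '[[[0,0,0,0,0,-0.2],[0,0,0,0,0,-0.4],[0,0,0,0,0,-0.6],[0,0,0,0,0,-0.8],[0,0,0,0,0,-0.8]]]'; done
python3 -c "
from rig import ctrl
s=ctrl.sense();print(s['wrist_torque'])"
```

```text
time_s: 17.65
eef_pos: [511.5, -77.6, 211.3]
ee_rot: [0.001, 0.947, 0.322, 0.001]
force: [2.9, -0.5, 4.7]
grip_width: 0.108
grip_force: 51.0
[-0.08744376 -0.43881852  0.06714378]
```

```bash
python3 -m creep '[[[0,0,0,0,0,-0.1],[0,0,0,0,0,-0.2],[0,0,0,0,0,-0.3],[0,0,0,0,0,-0.3]]]'
python3 -c "
from rig import ctrl
s=ctrl.sense();print(s['wrist_torque'])"
```

```text
time_s: 17.98
eef_pos: [511.5, -77.6, 211.3]
ee_rot: [0.001, 0.951, 0.31, 0.001]
force: [1.5, -0.7, 5.0]
grip_width: 0.107
grip_force: 51.1
[-0.03069254 -0.42832942  0.0458897 ]
```

```bash
python3 -m creep '[[[0,0,0,0,0,-0.1],[0,0,0,0,0,-0.2],[0,0,0,0,0,-0.3],[0,0,0,0,0,-0.3]]]'
python3 -c "
from rig import ctrl
s=ctrl.sense();print(s['wrist_torque'])"
```

```text
time_s: 18.32
eef_pos: [511.5, -77.6, 211.3]
ee_rot: [0.001, 0.955, 0.297, 0.001]
force: [2.0, -1.0, 5.0]
grip_width: 0.112
grip_force: 51.1
[-0.08446774 -0.45758376  0.18740632]
```

```bash
python3 -m creep '[[[0,0,0,0,0,-0.1],[0,0,0,0,0,-0.2],[0,0,0,0,0,-0.3],[0,0,0,0,0,-0.3]]]'
python3 -c "
from rig import ctrl
s=ctrl.sense();print(s['wrist_torque'])"
```

```text
time_s: 18.65
eef_pos: [511.5, -77.6, 211.3]
ee_rot: [0.001, 0.958, 0.285, 0.001]
force: [2.9, -0.7, 5.8]
grip_width: 0.105
grip_force: 51.2
[-0.09087378 -0.41259013  0.36967771]
```

Torque rises to 0.19, then 0.37 N m: that's the stop. Relaxing slightly and releasing.

```bash
python3 -m creep '[[[0,0,0.01,0,0,0.2],[0,0,0.02,0,0,0.5],[0,0,0.02,0,0,0.5],[0,0,0.02,0,0,0.5]]]'
python3 -m creep '[[[0,0,0,0,0,0],[0,0,0,0,0,0],[0,0,0,0,0,0],[0,0,0,0,0,0],[0,0,0,0,0,0],[0,0,0,0,0,0],[0,0,0,0,0,0]]]' 40
python3 -m creep '[[[0,0,0.1,0,0,0],[0,0,0.4,0,0,0],[0,0,0.9,0,0,0],[0,0,1.6,0,0,0],[0,0,2.4,0,0,0],[0,0,3.2,0,0,0],[0,0,4,0,0,0],[0,0,4,0,0,0],[0,0,4,0,0,0]]]'
python3 - <<'E'
from h import *
a=cap('scene');b=cap('top')
o=np.zeros((400,800,3),np.uint8)
o[:,:480]=cv2.resize(a['image'][155:205,260:320],(480,400),interpolation=cv2.INTER_CUBIC)
o[:,480:]=cv2.resize(b['image'][198:238,331:363],(320,400),interpolation=cv2.INTER_CUBIC);save(o,'s4.png')
for h in(30,34,62,78):print(h,px(a,(511.5,-77.3,92+h)).round(1))
E
```

```text
time_s: 18.98
eef_pos: [511.4, -77.5, 211.4]
ee_rot: [0.0, 0.952, 0.305, 0.0]
force: [4.6, -1.4, -0.3]
grip_width: 0.11
grip_force: 50.3
time_s: 19.57
eef_pos: [511.0, -77.3, 211.4]
ee_rot: [-0.0, 0.952, 0.305, -0.0]
force: [-0.5, -0.2, -0.3]
grip_width: 0.469
grip_force: 0.0
time_s: 20.32
eef_pos: [511.2, -77.4, 312.6]
ee_rot: [0.001, 0.952, 0.305, 0.001]
force: [-0.8, 0.6, -0.3]
grip_width: 0.468
grip_force: 0.0
30 [292.  184.8]
34 [291.9 183.6]
62 [291.3 175. ]
78 [290.9 169.9]
```

View pics/s4.png

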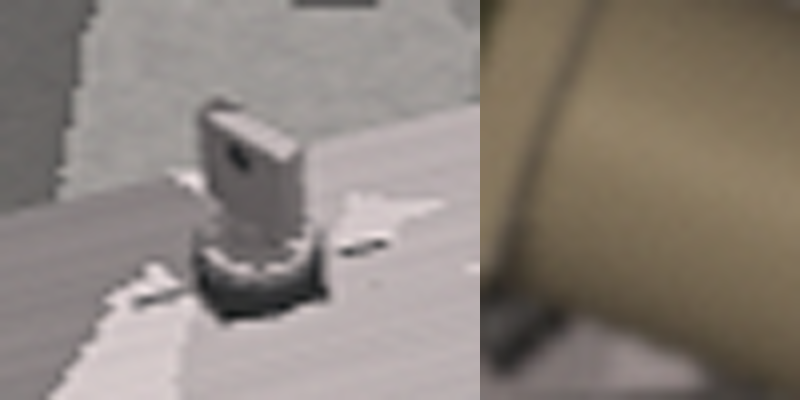

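Key upright with the collar on the ring, at px ~(292,184). The plate's top edge runs from px (285.1,168.3) to (296.8,173.5). Quick angle check, then hand in.

```bash
python3 - <<'E'
from h import *
a=cap('scene')
P=onz(a,285.1,168.3,170);Q=onz(a,296.8,173.5,170);print(P,Q)
d=np.degrees(np.arctan2(*(P-Q)[1::-1]))%180;cw=(96.5-d)%180;print('cw deg',cw)
if 52<cw<70: print(ctrl.finish_job())
E
```

```text
[502.54787477 -89.82906249 170.        ] [527.93283996 -66.13626838 170.        ]
cw deg 53.47474109216819
the job is handed in; nothing more can be done
None
```

The key dropped into the slot, was turned clockwise to the stop, and was released upright with its collar on the lock ring. The job is handed in; the verdict was not shown. The arm read about 59° at release and the camera about 53° (at least 48.7° needed).

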